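Feed an orange into the citrus press and hold its gate open

ROBOT

A 7-joint arm with a two-finger parallel gripper is mounted at the origin on the work surface. World frame = base frame: x ahead of the robot, y to its left, z up, the work surface at z = 0. Lengths are in m, angles in rad, forces in N, time in s.
With the tool pointing down it reaches from about 0.4 to 0.875 m from the base axis. Payload 4.4 kg.
Tool frame: the origin (TCP) lies midway between the tips of the shut fingers; the grasp point (between the pads) lies env.grasp_offset behind it (env.grasp_offset is the distance from the TCP to the grasp point, in m); z points along the fingers, y is the line along which they close (so a half turn about z gives the same grasp; the last joint's range is limited). The gripper opens to 85 mm and grips with 20 to 120 N. Pads are 22 mm wide; open, the fingers measure 114 mm over their backs; the gripper's body (76 mm by 85 mm) begins 54 mm behind the grasp point. The pads swing forward as they close: fully open they stand 13 mm farther back than shut.
Start: joints at [1.105, 0.628, 0.038, 1.517, -0.027, 0.996, -0.02], TCP at [0.253, -0.599, 0.231] pointing down, gripper open.
Joint ranges: [-3.06, 3.06], [-0.37, 2.12], [-1.25, 1.32], [0.18, 2.47], [-1.1, 4.24], [0.23, 1.98], [-2.94, 2.94]. Speed limits (rad/s): [2.57, 2.57, 3.14, 3.14, 3.14, 3.14, 3.14].

INTERFACE

Orientations are given as a rotation vector (axis times angle).
In Python, from bench import env gives the robot as it stands.
- The arm moves only by the tool send_rows, never from a script. Its argument "increments" is a list that holds one entry, the list of rows, each a list of 7 numbers: the turn, a rotation vector about the tool's x, y, z in degrees, then the shift along the tool's x, y, z in mm, then the closure, from -1 (fully open) to 1 (shut). A call has 1 to 20 rows; each row shifts and turns the commanded pose from where the row before left it, along the tool's axes as they then stand; what a row does not reach is not made up. A row lasts 1/12 s, in which the tool goes at most 41.7 mm and 7.16 degrees, less where a joint would pass 70% of its speed; a pose out of reach is approached as far as the arm can. A call is refused whole if a number of a shift passes 41.7 or a number of a turn 7.16, either way. A call with a gripper value outside its range is refused whole. The fingers move at their own pace and stop on an object; "newtons" is the grip in N (left out, the last holds). Time passes only in rows, so rows that do not move let the fingers close. It gives the time, the measured TCP pose, the force, the opening and the grip force at its end, in the units of the state.
- env.get_state(): the state, without advancing time (a new reading comes with each control period).
- env.camera(name): name is "side" or "top"; returns a dict with "frame" (384x512x3 uint8, blue, green, red), "fx", "fy", "cx", "cy" (pixels), "R" (3x3) and "t" (3): a world point X has camera coordinates R X + t. Camera axes: x right, y down, z forward; pixel columns grow to the right and rows downward; lengths in m; the calibration is good to about 2 mm. A picture is of the moment at which its call begins. There is no depth.
- env.close_job(): hands the job in; it is judged then, once.
The state is a dict: "t": time; "joint_positions": joint angles; "dq": joint speeds; "effort": joint torques, N m; "ee_pos": TCP position; "tool_rot": TCP orientation; "ft_force": force on the tool from outside, world axes, zero at the start; "ft_torque": the same for the moment, N m; "grip_width": finger opening in m; "gripper_force": force on a finger pad.
Only numpy, scipy, OpenCV 4.12 (cv2) and the standard library are available. Lean on these libraries where they do the work, as an engineer would, in place of code of your own. Each camera call takes 0.05 s, during which the arm holds its last target. There are 200 camera calls.

TASK

Set the orange down (do not drop it) on the two sloping wire rails of the citrus press, on the uphill side of the red gate, let go of it and let it come to rest against the closed gate. Then pull the gate's black handle out until its red pointer lies over the green band, so that the orange rolls by itself into the yellow hopper, and keep holding the handle there: the program finishes while still gripping the handle against its spring. Leave the lime, the tea tin and the spice jar where they are.

Things in the scene. Friction and masses are not known exactly. Their poses are not given: they have to be found in the camera images.
- juicer: Citrus press with feed ramp, fixed. Origin on the counter (z = 0) below the crossing of ramp and gate; z up, y down the ramp towards the hopper, -x the way the gate is pulled (roughly to the robot). This frame, in mm, is used in all entries below. Red gate paddle at y = 0: 8 thick in y, 28 high, centre z = 180, reaching x = 15 when shut; clears the orange when pulled about 50.
- rest (a point): Where the centre of the orange lies when it rests on the rails against the shut gate: x 0, y -37, z 181. The two steel wire rails (8 thick) run along y at x = -20 and +20 from y = -140 (high end, wire end stop 30 high) to y = 75, falling at 0.16 rad; their centrelines are at z = 145 at y = 0. An orange's centre rides 30 above the centrelines.
- band (a point): Middle of the green band (14 wide in x) across the white tongue, at x -170, y 0, z 131. The tongue spans x = -210 to -45 and is 70 wide, top at z = 130. Two dark guide cheeks stand beside the gate rod at x = -45 to -67, y within 18, up to z = 192.
- handle (a point): Grip point in the black upright handle block of the gate, 15 below its top; moves with it. The block is 18 thick in x (pull direction), 34 wide in y, 75 tall. Shut, the grip point is at x -110, y 0, z 200, the top at z = 215. A thin red pointer bar sticks out 15 to both sides at its foot, in its middle plane. Best pinched from above, fingers in front of and behind it.
- gate (a joint): How far the gate is pulled out, m: 0 shut, 0.060 when the red pointer is over the middle of the green band (band 0.053 to 0.067), end stop at 0.085. A spring pulls it shut: about 5 N when shut, 11 N at the band (100 N/m); it snaps back if let go.
- hopper (a point): Middle of the hopper, x 0, y 135, z 125: about where the centre of an orange lying in it is. The hopper is yellow plastic with clear walls, 110 x 110, floor z = 88, side walls to z = 170, back wall to z = 210, on a steel press body.
- orange_center (a point): Centre of the orange: an orange-coloured ball of 64 mm diameter, 0.1 to 0.2 kg. It starts on one of two wooden fruit rests fixed to the counter (discs 72 mm across, 8 mm thick, with three small pegs up to 16 mm high around the fruit), its centre 40 mm above the counter.
- orange: The orange itself (origin on its surface and turning with it: use orange_center).
- lime: Bystander: a green ball of 52 mm diameter on the other wooden fruit rest. Origin on its surface.
- tin: Bystander: blue tea tin with a pale label, 72 mm across, 110 mm high, origin at the centre of its underside.
- spice_jar: Bystander: amber jar with red cap, 48 mm across, 85 mm high, origin at the centre of its underside.
Not all that is in view belongs to the job. What is shaped like the orange but blue or pink is not meant.

How it is judged:
On the way, in this order (a step that is already met when the one before it is completed fails the run):
1. the orange rests, released, on the rails against the shut gate (y of orange_center in the frame of juicer between -0.048 and -0.027 m and x of orange_center in the frame of juicer between -0.01 and 0.01 m and height (world z) of orange_center between 0.172 and 0.19 m and contact force between the fingers and orange below 0.1 N and linear speed of orange below 0.03 m/s and value of joint gate below 0.01 m), for 0.2 s.
2. the gate is pulled to the green band (value of joint gate between 0.053 and 0.067 m and contact force between the fingers and juicer above 3 N), for 0.1 s.
At the end, for the whole second after the job is handed in: The robot is gripping the gate handle (more than 3 N) and keeps the gate pulled out 60 mm within 7 mm (pointer over the green band), and the orange lies in the hopper (centre within 35 mm of its middle, 100 to 150 mm above the counter), untouched (all of step 2 and horizontal distance between orange_center and hopper below 0.035 m and height (world z) of orange_center between 0.1 and 0.15 m and contact force between the arm and orange below 0.1 N); the arm keeps its last pose, push and grip.
It fails at once if the lime, the tea tin or the spice jar is moved more than 30 mm (distance of any of tin, spice_jar, lime from where it was at the start of the episode above 0.03 m).
It fails at once if the orange is let go from more than about 30 mm above the rails (contact force between the fingers and orange below 0.05 N and height (world z) of orange_center above 0.235 m).
It fails at once if the orange is carried past the gate by hand instead of rolling (y of orange_center in the frame of juicer above 0.02 m and x of orange_center in the frame of juicer between -0.08 and 0.08 m and contact force between the fingers and orange above 0.3 N).
It also fails if it takes over 54 s, if anything falls off the work surface, if the arm or the gripper's body presses on something with over 40 N, if the wrist force passes 120 N, or if a joint passes its speed limit or range.

## Working session

There is one attempt and no reset: what is moved stays moved. The work goes in short steps, Python scripts to look and compute and a tool call to move; the robot and the scene stay as the last step left them, time stands still between calls to the robot, and variables do not carry over. Pictures are saved under pics/ and viewed, at most 10 in all, crops included, and the job is handed in when it is done.

Besides the shell and the picture viewer there is one more tool, called after ">>>" as name(argument=value, ...) on one line, values as JSON. send_rows: Moves the arm, as the interface text tells. Its arguments: {"type":"object","properties":{"increments":{"type":"array","items":{"type":"array","items":{"type":"array","items":{"type":"number"}}}},"newtons":{"type":"number"}},"required":["increments"]}

```bash
mkdir -p pics; ls
python3 - <<'E'
from bench import env
import cv2,numpy as np
print(env.get_state(),env.grasp_offset)
fr=[]
for n in("side","top"):
    c=env.camera(n);cv2.imwrite(f"pics/{n}0.png",c["frame"]);np.savez(f"{n}0.npz",**c)
    print(n,c["fx"],c["fy"],c["cx"],c["cy"],c["R"],c["t"], -np.array(c["R"]).T@c["t"])
E
```

```text
pics
{'t': 0.0, 'joint_positions': array([ 1.10516384,  0.6293916 ,  0.03845035,  1.51834823, -0.02698612,
        0.99629552, -0.02001661]), 'dq': array([-2.30938025e-03,  1.50195468e-03,  1.03287852e-03, -5.90529591e-04,
        1.29166093e-03,  5.17065498e-05, -4.84453463e-04]), 'effort': array([-1.59110105e-04, -5.63399756e+01,  1.22566972e+00, -1.93442059e+01,
        1.10053376e-02,  1.06518911e-02, -8.76636790e-06]), 'ee_pos': array([ 0.25279963, -0.59815496,  0.2303661 ]), 'tool_rot': array([-3.07718750e+00, -6.23483815e-01,  6.67451931e-04]), 'ft_force': array([-0.01311221,  0.11917056, -0.87864531]), 'ft_torque': array([ 0.00946161,  0.01373365, -0.03652808]), 'gripper_force': 0.0, 'grip_width': 0.08546295856787255} 0.0187
side 424.50665279299284 424.50665279299284 255.6132059693917 189.79459580275363 [[-0.84457883  0.53522562 -0.01483677]
 [ 0.35416213  0.53765184 -0.76517951]
 [-0.40156666 -0.65150904 -0.64364601]] [ 0.45069321 -0.08190732  1.5571284 ] [1.03494527 0.8172983  0.94625251]
top 483.909927110729 483.909927110729 254.05611406174626 190.37161761137907 [[-0.00261892 -0.99995761 -0.00882744]
 [-0.9957565   0.00341976 -0.09196354]
 [ 0.09198983  0.00854913 -0.99572325]] [0.01854053 0.55493723 1.40042721] [0.42380585 0.00466956 1.44563558]
```

View pics/top0.png

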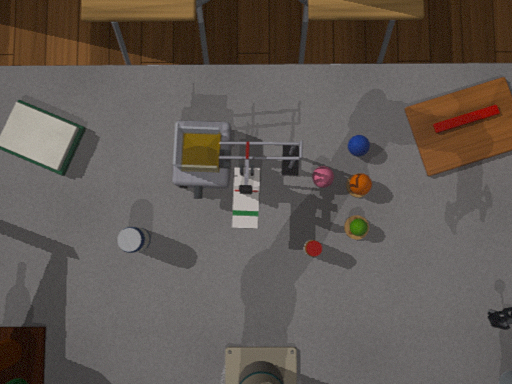

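View pics/side0.png

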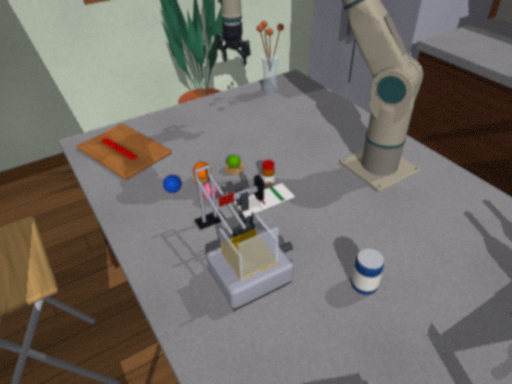

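The top view shows the press, with the red gate at (248,150), handle (246,189) and green band (245,213). Orange-like balls are at (360,184) orange, (359,146) blue and (322,177) pink, and the lime is at (357,227). The one on a wooden rest at (360,184) fits, since it is orange-coloured and fruit-sized. I'll measure it and confirm it in a crop.

```bash
cat > h.py <<'E'
import cv2,numpy as np
def ray(c,u,v,z):
    R,t=c["R"],c["t"]; d=R.T@np.array([(u-c["cx"])/c["fx"],(v-c["cy"])/c["fy"],1]); o=-R.T@t
    return o+d*(z-o[2])/d[2]
def two(ca,pa,cb,pb):
    P=[np.hstack([np.diag([c["fx"],c["fy"],1])@c["R"]+np.outer([c["cx"],c["cy"],0],c["R"][2]),(np.diag([c["fx"],c["fy"],1])@c["t"]+np.array([c["cx"],c["cy"],0])*c["t"][2])[:,None]]) for c in(ca,cb)]
    X=cv2.triangulatePoints(P[0],P[1],np.array(pa,float).reshape(2,1),np.array(pb,float).reshape(2,1))
    return (X[:3]/X[3]).ravel()
def blobs(img,lo,hi,roi,mn=8):
    m=cv2.inRange(cv2.cvtColor(img,cv2.COLOR_BGR2HSV),lo,hi); k=np.zeros_like(m);x0,y0,x1,y1=roi;k[y0:y1,x0:x1]=255
    n,l,s,ce=cv2.connectedComponentsWithStats(m&k)
    return [(ce[i].round(2),s[i],l==i) for i in range(1,n) if s[i][4]>=mn]
E
python3 - <<'E'
from h import *
T=dict(np.load("top0.npz"));S=dict(np.load("side0.npz"));I=T["frame"];J=S["frame"]
def show(n,b):
    for c,s,_ in b: print(n,c,s)
o=blobs(I,(5,150,80),(17,255,255),(335,165,380,205));show("orangeT",o)
o2=blobs(J,(5,150,80),(17,255,255),(185,150,215,190));show("orangeS",o2)
g=blobs(I,(50,100,40),(80,255,255),(225,200,270,225));show("band",g)
gs=blobs(J,(50,80,30),(85,255,255),(255,175,300,210));show("bandS",gs)
r=blobs(I,(0,130,60),(4,255,255),(220,130,275,200),2)+blobs(I,(174,130,60),(180,255,255),(220,130,275,200),2);show("red",r)
k=blobs(I,(0,0,0),(180,255,45),(235,180,257,197));show("handle",k)
y=blobs(I,(20,120,60),(32,255,255),(170,110,235,190));show("hop",y)
for c,s,m in g:
    q=cv2.minAreaRect(np.argwhere(m)[:,::-1].astype(np.float32)); print(q)
    print("band w",ray(T,*c,.13), [ray(T,*p,.13).round(4) for p in cv2.boxPoints(q)])
for c,_,_ in k: print("handle",ray(T,*c,.215))
for c,_,_ in r: print("red",ray(T,*c,.194),ray(T,*c,.135))
for c,_,_ in o: print("or",ray(T,*c,.04))
for c,_,_ in o2: print("orS",ray(S,*c,.04)); print(two(T,o[0][0],S,c))
for c,_,_ in gs: print("bandS",ray(S,*c,.13))
a=cv2.resize(I[110:270,170:390],None,fx=3.6,fy=3.6,interpolation=cv2.INTER_CUBIC)
cv2.imwrite("pics/crop.png",a)
E
```

```text
orangeT [360.05 183.85] [349 174  23  21 369]
orangeS [199.27 164.69] [194 162  13   8  51]
orangeS [202.62 174.65] [198 170  10  10  79]
band [244.91 212.64] [233 211  25   5  99]
bandS [275.96 193.04] [270 186  13  14  45]
red [247.05 149.98] [246 142   3  17  42]
red [236.5 190. ] [235 190   4   1   4]
red [254.5 191. ] [253 191   4   1   4]
handle [245.39 188.93] [240 185  12   9  75]
hop [200.9  148.85] [ 182  133   39   34 1141]
((245.01856994628906, 212.59173583984375), (24.156875610351562, 3.9050588607788086), 2.602562427520752)
band w [0.48462343 0.04099688 0.13      ] [array([0.481 , 0.0738, 0.13  ]), array([0.4917, 0.0733, 0.13  ]), array([0.4885, 0.0076, 0.13  ]), array([0.4779, 0.0082, 0.13  ])]
handle [0.54127329 0.0373698  0.215     ]
red [0.64570151 0.03348133 0.194     ] [0.6561613  0.03483947 0.135     ]
red [0.54056462 0.06103683 0.194     ] [0.54606843 0.06369389 0.135     ]
red [0.53779514 0.01426727 0.194     ] [0.5431684  0.01471969 0.135     ]
or [ 0.5716968  -0.29231454  0.04      ]
orS [ 0.56328041 -0.32890642  0.04      ]
[ 0.57306197 -0.28899733  0.06785975]
orS [ 0.57957575 -0.27036746  0.04      ]
[ 0.57193898 -0.29525761  0.02090553]
bandS [0.48340948 0.03677623 0.13      ]
```

View pics/crop.png

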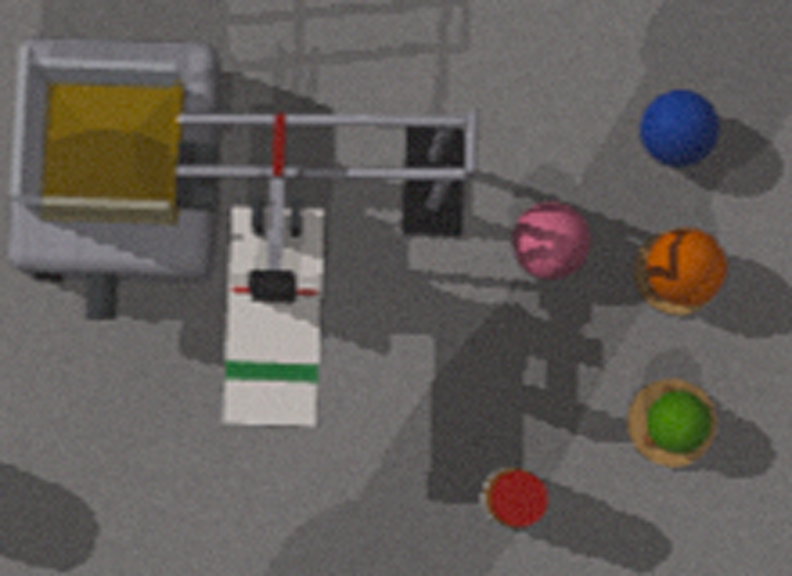

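The crop confirms the orange at crop (684,268), on a wooden disc. The blue (680,128) and pink (550,240) balls are decoys, and the lime is on the other rest at (678,420).

```bash
cat >> h.py <<'E'
from scipy.spatial.transform import Rotation as Ro
def go(s,p,a):  # total increment in current tool frame to TCP p, tool y heading a (deg)
    Rc=Ro.from_rotvec(s["tool_rot"]); a=np.radians(a); y=np.array([np.cos(a),np.sin(a),0]);z=np.array([0,0,-1.])
    Rt=Ro.from_matrix(np.stack([np.cross(y,z),y,z],1))
    print("turn deg",np.degrees((Rc.inv()*Rt).as_rotvec()).round(2),"shift(cur)",(1e3*Rc.inv().apply(np.array(p)-s["ee_pos"])).round(1),"shift(target axes)",(1e3*Rt.inv().apply(np.array(p)-s["ee_pos"])).round(1))
E
python3 - <<'E'
from h import *
from bench import env
T=dict(np.load("top0.npz"))
px=lambda x,y:(170+x/3.6-.36,110+y/3.6-.36)
for n,p,z in[("farR",(466,121),.170),("farL",(182,119),.137),("nearR",(466,174),.170),("nearL",(182,171),.137),("pink",(550,240),.032),("blue",(680,128),.032),("lime",(678,422),.034),("gateFar",(280,115),.194),("gateNear",(277,172),.194)]: print(n,ray(T,*px(*p),z).round(4))
go(env.get_state(),(.572,-.292,.13),-45)
E
```

```text
farR [ 0.6676 -0.1049  0.17  ]
farL [0.6763 0.1084 0.137 ]
nearR [ 0.6278 -0.1045  0.17  ]
nearL [0.6363 0.1083 0.137 ]
pink [ 0.5952 -0.1842  0.032 ]
blue [ 0.6873 -0.2921  0.032 ]
lime [ 0.4468 -0.2847  0.034 ]
gateFar [0.668  0.0325 0.194 ]
gateNear [0.626  0.0347 0.194 ]
turn deg [-9.000e-02 -2.000e-02 -2.209e+01] shift(cur) [ 413.2 -157.7  100.8] shift(target axes) [442.2   9.2 100.5]
```

>>> send_rows(increments=[[[0, 0, 0, 10, -4, 3, -1], [0, 0, 0, 20, -8, 5, -1], [0, 0, 0, 27, -10, 7, -1], [0, 0, 0, 27, -10, 7, -1], [0, 0, 0, 27, -10, 7, -1], [0, 0, 0, 27, -10, 7, -1], [0, 0, 0, 27, -10, 7, -1], [0, 0, 0, 27, -10, 7, -1], [0, 0, 0, 27, -10, 7, -1], [0, 0, 0, 27, -10, 7, -1], [0, 0, 0, 27, -10, 7, -1], [0, 0, 0, 27, -10, 7, -1], [0, 0, 0, 27, -10, 7, -1], [0, 0, 0, 27, -10, 7, -1], [0, 0, 0, 27, -10, 7, -1], [0, 0, -5.5, 20, -10, 2, -1], [0, 0, -5.5, 12, -4, 0, -1], [0, 0, -5.5, 0, 0, 0, -1], [0, 0, -5.5, 0, 0, 0, -1], [0, 0, 0, 0, 0, 0, -1]]])

```text
t: 1.77
ee_pos: [0.572, -0.2919, 0.1298]
tool_rot: [-2.9, -1.205, 0.0]
ft_force: [0.4, -0.6, 0.4]
grip_width: 0.0851
gripper_force: 0.0
```

Run:
```python
from h import *
from bench import env
s=env.get_state();print(s["t"],s["ee_pos"],s["tool_rot"]);go(s,(.572,-.292,.016),-45)
```

```text
1.7667 [ 0.57202331 -0.29187875  0.12977427] [-2.89989729e+00 -1.20478259e+00  4.47730631e-05]
turn deg [-0.07 -0.03  0.12] shift(cur) [ -0.2   0.2 113.8] shift(target axes) [-1.000e-01  1.000e-01  1.138e+02]
```

>>> send_rows(increments=[[[0, 0, 0, 0, 0, 12, -1], [0, 0, 0, 0, 0, 18, -1], [0, 0, 0, 0, 0, 18, -1], [0, 0, 0, 0, 0, 18, -1], [0, 0, 0, 0, 0, 18, -1], [0, 0, 0, 0, 0, 15, -1], [0, 0, 0, 0, 0, 10, -1], [0, 0, 0, 0, 0, 5, -1], [0, 0, 0, 0, 0, 0, -1], [0, 0, 0, 0, 0, 0, 0], [0, 0, 0, 0, 0, 0, 0], [0, 0, 0, 0, 0, 0, 0], [0, 0, 0, 0, 0, 0, 0], [0, 0, 0, 0, 0, 0, 0], [0, 0, 0, 0, 0, 0, 0], [0, 0, 0, 0, 0, 0, 0]]], newtons=25)

```text
t: 3.1
ee_pos: [0.5729, -0.294, 0.0174]
tool_rot: [2.902, 1.199, 0.003]
ft_force: [0.4, -0.8, 6.1]
grip_width: 0.0626
gripper_force: 27.7
```

>>> send_rows(increments=[[[0, 0, 0, 0, 0, -5, 0], [0, 0, 0, 0, 0, -10, 0], [0, 0, 0, 0, 0, -18, 0], [0, 0, 0, 0, 0, -22, 0], [0, 0, 0, 0, 0, -22, 0], [0, 0, 0, 0, 0, -22, 0], [0, 0, 0, 0, 0, -22, 0], [0, 0, 0, 0, 0, -22, 0], [0, 0, 0, 0, 0, -22, 0], [0, 0, 0, 0, 0, -22, 0], [0, 0, 0, 0, 0, -22, 0], [0, 0, 0, 0, 0, -10, 0], [0, 0, 0, 0, 0, -5, 0], [0, 0, 0, 0, 0, 0, 0], [0, 0, 0, 0, 0, 0, 0]]])

```text
t: 4.35
ee_pos: [0.5712, -0.293, 0.2393]
tool_rot: [-2.902, -1.199, 0.002]
ft_force: [0.4, 0.7, -2.1]
grip_width: 0.0628
gripper_force: 27.8
```

Run:
```python
from h import *
from bench import env
T=env.camera("top");S=env.camera("side");s=env.get_state();print(s["t"],s["ee_pos"],s["grip_width"],s["gripper_force"])
for n,c in(("T",T),("S",S)):
    for b in blobs(c["frame"],(5,150,60),(17,255,255),(180,60,400,220),20): print(n,b[0],b[1],ray(c,*b[0],s["ee_pos"][2]+.02))
cv2.imwrite("pics/lift.png",np.hstack([T["frame"][80:280,200:400],S["frame"][40:240,130:330]]).repeat(2,0).repeat(2,1))
O=np.array([.6535,.0325]);a=np.radians(-2.5);p=O+np.array([[np.cos(a),-np.sin(a)],[np.sin(a),np.cos(a)]])@[0,-.048];print(p)
go(s,(*p,s["ee_pos"][2]),-2.5)
```

```text
4.45 [ 0.57100552 -0.29297563  0.23869604] 0.06279067454942881 27.7975532412529
T [318.65  61.  ] [313  60  11   3  20] [ 0.86064864 -0.1489511   0.25869604]
T [342.72  61.14] [335  60  16   3  29] [ 0.85992907 -0.20956488  0.25869604]
T [370.83 170.99] [366 163  11  18 108] [ 0.58049328 -0.27337883  0.25869604]
S [194.42 114.45] [185 105  19  20 306] [ 0.5690323  -0.30314957  0.25869604]
S [267.78 171.43] [262 168  12   8  77] [0.53855751 0.0752077  0.25869604]
[ 0.65140627 -0.01545431]
turn deg [-1.800e-01 -1.000e-02 -4.259e+01] shift(cur) [ 2.529e+02 -1.398e+02  1.000e-01] shift(target axes) [280.8  68.2   0. ]
```

View pics/lift.png

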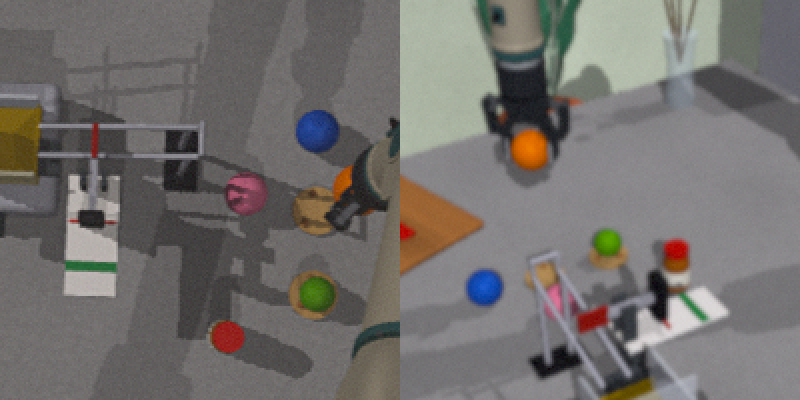

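The lift shows the orange held between the fingers (side crop, 530,150) and the rest left empty. Next I carry it above the rails.

>>> send_rows(increments=[[[0, 0, -4, 0, 0, 0, 0], [0, 0, -6, 0, 0, 0, 0], [0, 0, -6, 0, 0, 0, 0], [0, 0, -6, 0, 0, 0, 0], [0, 0, -6, 0, 0, 0, 0], [0, 0, -6, 0, 0, 0, 0], [0, 0, -5, 0, 0, 0, 0], [0, 0, -3.6, 8, 2, 0, 0], [0, 0, 0, 16, 4, 0, 0], [0, 0, 0, 24, 6, 0, 0], [0, 0, 0, 30, 7, 0, 0], [0, 0, 0, 30, 7, 0, 0], [0, 0, 0, 30, 7, 0, 0], [0, 0, 0, 30, 7, 0, 0], [0, 0, 0, 30, 7, 0, 0], [0, 0, 0, 30, 7, 0, 0], [0, 0, 0, 24, 6, 0, 0], [0, 0, 0, 16, 4, 0, 0], [0, 0, 0, 10, 3, 0, 0], [0, 0, 0, 3, 1, 0, 0]]])

```text
t: 6.12
ee_pos: [0.6525, -0.0132, 0.2392]
tool_rot: [-2.265, -2.175, 0.0]
ft_force: [-0.6, 0.7, -1.2]
grip_width: 0.0628
gripper_force: 27.8
```

Run:
```python
from h import *
from bench import env
T=env.camera("top");S=env.camera("side");s=env.get_state();print(s["t"],s["ee_pos"],s["grip_width"],s["gripper_force"])
for b in blobs(S["frame"],(5,150,60),(17,255,255),(180,100,300,220),20): print(b[0],b[1],ray(S,*b[0],s["ee_pos"][2]+.024))
cv2.imwrite("pics/over.png",np.hstack([T["frame"][80:280,170:370],S["frame"][90:290,150:350]]).repeat(2,0).repeat(2,1))
go(s,(.6514,-.0155,.159),-2.5)
```

```text
6.2167 [ 0.65226462 -0.01621315  0.23951844] 0.06279840035805641 27.786054611206055
[214.3  167.14] [203 156  24  23 422] [ 0.65090339 -0.01407364  0.26351844]
[267.69 171.43] [262 168  12   8  77] [0.54223665 0.080282   0.26351844]
turn deg [-0.08  0.03  0.01] shift(cur) [ 0.7 -0.8 80.5] shift(target axes) [ 0.7 -0.9 80.5]
```

View pics/over.png

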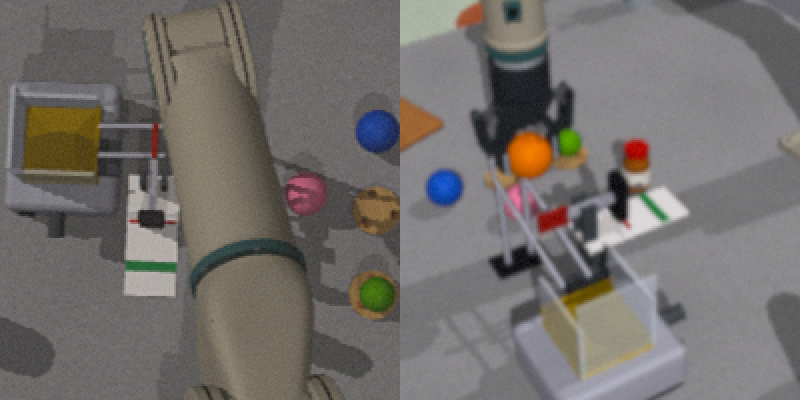

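The orange hangs above the rails at side crop (530,155), uphill of the red gate at (552,220). Its position fits the ray. I lower it.

>>> send_rows(increments=[[[0, 0, 0, 0, 0, 6, 0], [0, 0, 0, 0, 0, 10, 0], [0, 0, 0, 0, 0, 12, 0], [0, 0, 0, 0, 0, 12, 0], [0, 0, 0, 0, 0, 12, 0], [0, 0, 0, 0, 0, 10, 0], [0, 0, 0, 0, 0, 6, 0], [0, 0, 0, 0, 0, 4, 0], [0, 0, 0, 0, 0, 2, 0], [0, 0, 0, 0, 0, 0, 0], [0, 0, 0, 0, 0, 0, 0], [0, 0, 0, 0, 0, 0, 0]]])

```text
t: 7.22
ee_pos: [0.653, -0.0157, 0.167]
tool_rot: [2.269, 2.172, 0.001]
ft_force: [-0.1, -0.1, -1.2]
grip_width: 0.0627
gripper_force: 27.8
```

>>> send_rows(increments=[[[0, 0, 0, 0, 0, 1.5, 0], [0, 0, 0, 0, 0, 1.5, 0], [0, 0, 0, 0, 0, 1.5, 0], [0, 0, 0, 0, 0, 1, 0], [0, 0, 0, 0, 0, 0, 0], [0, 0, 0, 0, 0, 0, 0]]])

```text
t: 7.72
ee_pos: [0.6526, -0.0158, 0.1608]
tool_rot: [2.269, 2.173, 0.0]
ft_force: [-0.7, 1.6, -1.4]
grip_width: 0.0627
gripper_force: 27.9
```

>>> send_rows(increments=[[[0, 0, 0, 0, 0, 1, 0], [0, 0, 0, 0, 0, 1, 0], [0, 0, 0, 0, 0, 1, 0], [0, 0, 0, 0, 0, 0, 0], [0, 0, 0, 0, 0, 0, 0]]])

```text
t: 8.13
ee_pos: [0.6529, -0.0154, 0.1601]
tool_rot: [2.269, 2.172, 0.002]
ft_force: [-3.5, -0.0, 10.8]
grip_width: 0.0626
gripper_force: 28.8
```

Contact with the rails (Fz about 11 N). I ease up a little and release slowly.

>>> send_rows(increments=[[[0, 0, 0, 0, 0, -1, 0], [0, 0, 0, 0, 0, 0, -0.3], [0, 0, 0, 0, 0, 0, -0.5], [0, 0, 0, 0, 0, 0, -0.6], [0, 0, 0, 0, 0, 0, -0.8], [0, 0, 0, 0, 0, 0, -1], [0, 0, 0, 0, 0, 0, -1], [0, 0, 0, 0, 0, 0, -1], [0, 0, 0, 0, 0, 0, -1], [0, 0, 0, 0, 0, 0, -1], [0, 0, 0, 0, 0, 0, -1], [0, 0, 0, 0, 0, 0, -1]]])

```text
t: 9.13
ee_pos: [0.6526, -0.0158, 0.1588]
tool_rot: [2.269, 2.172, 0.0]
ft_force: [0.1, -1.1, -0.7]
grip_width: 0.0855
gripper_force: 0.0
```

Run:
```python
from h import *
from bench import env
S=env.camera("side");s=env.get_state();print(s["t"],s["ee_pos"],s["grip_width"],s["gripper_force"],s["ft_force"])
for b in blobs(S["frame"],(5,150,60),(17,255,255),(180,100,300,260),20): print(b[0],b[1],ray(S,*b[0],.181))
cv2.imwrite("pics/rel.png",cv2.resize(S["frame"][110:270,150:350],None,fx=3.5,fy=3.5))
```

```text
9.1833 [ 0.65258797 -0.01584695  0.15883862] 0.0856124153745339 0.0 [ 0.68823756 -0.77729097  0.11943908]
[267.76 171.46] [262 168  12   8  76] [ 0.48259358 -0.00856271  0.181     ]
[217.34 191.71] [207 182  24  22 357] [ 0.65120317 -0.00907595  0.181     ]
```

View pics/rel.png

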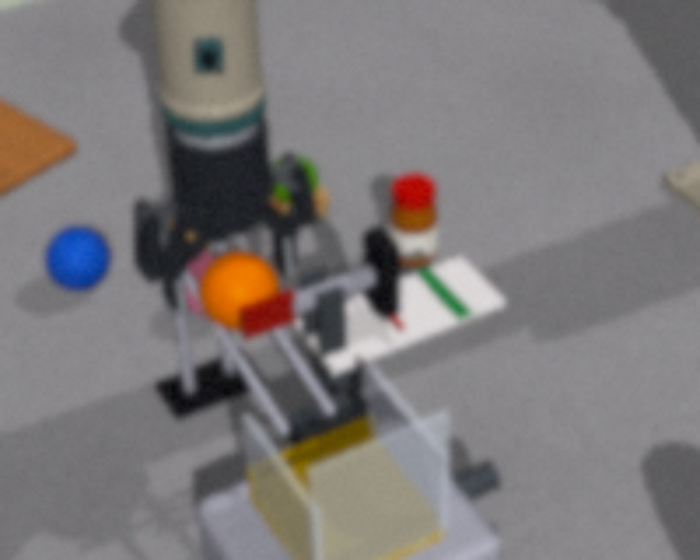

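The orange is lying against the red gate (crop 240,290, gate at 267,312), free of the fingers. I go up and over to the handle.

>>> send_rows(increments=[[[0, 0, 0, 0, 0, -4, -1], [0, 0, 0, 0, 0, -8, -1], [0, 0, 0, 0, 0, -15, -1], [0, 0, 0, 0, 0, -20, -1], [0, 0, 0, 0, 0, -20, -1], [0, 0, 0, 0, 0, -20, -1], [0, 0, 0, 0, 0, -15, -1], [0, 0, 0, 0, 0, -8, -1], [0, 0, 0, 3, -8, -4, -1], [0, 0, 0, 6, -14, 0, -1], [0, 0, 0, 8, -18, 0, -1], [0, 0, 0, 8, -18, 0, -0.5], [0, 0, 0, 8, -18, 0, -0.4], [0, 0, 0, 7, -16, 0, -0.4], [0, 0, 0, 5, -12, 0, -0.4], [0, 0, 0, 3, -7, 0, -0.4], [0, 0, 0, 0, 0, 0, -0.4], [0, 0, 0, 0, 0, 0, -0.4]]])

```text
t: 10.68
ee_pos: [0.5437, 0.0368, 0.2728]
tool_rot: [2.269, 2.173, -0.0]
ft_force: [0.5, 0.5, 0.2]
grip_width: 0.0598
gripper_force: 0.0
```

Run:
```python
from h import *
from bench import env
S=env.camera("side");T=env.camera("top");s=env.get_state();print(s["t"],s["ee_pos"],s["grip_width"])
for b in blobs(S["frame"],(5,150,60),(17,255,255),(180,140,300,260),20): print(b[0],b[1],ray(S,*b[0],.181))
for b in blobs(T["frame"],(5,150,60),(17,255,255),(230,120,320,180),20): print(b[0],b[1],ray(T,*b[0],.181))
cv2.imwrite("pics/hand.png",np.hstack([T["frame"][100:250,180:330],S["frame"][110:260,180:330]]).repeat(2,0).repeat(2,1))
go(s,(.5443,.0375,.186),-2.5)
```

```text
10.7833 [0.54445101 0.03642229 0.27270018] 0.05967255485309186
[267.74 171.42] [262 168  12   8  77] [ 0.48253581 -0.00875616  0.181     ]
[217.25 191.75] [207 182  23  22 355] [ 0.65149585 -0.00906214  0.181     ]
[266.02 146.  ] [258 137  15  22 175] [ 0.65845597 -0.01644392  0.181     ]
turn deg [ 0.03  0.01 -0.04] shift(cur) [ 1.1 -0.2 86.7] shift(target axes) [ 1.1 -0.2 86.7]
```

View pics/hand.png

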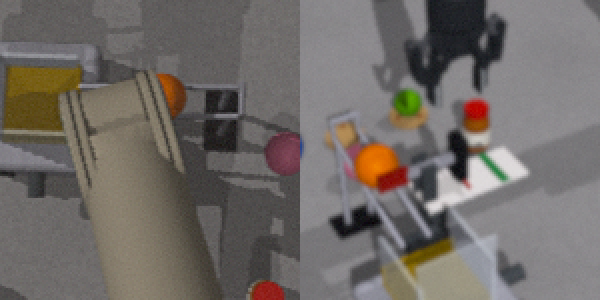

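The orange rests at the gate (side crop 377,165), and the gripper stands open above the black handle (458,155). I descend and pinch.

>>> send_rows(increments=[[[0, 0, 0, 1, 0, 8, -0.4], [0, 0, 0, 0, 0, 14, -0.4], [0, 0, 0, 0, 0, 16, -0.4], [0, 0, 0, 0, 0, 16, -0.4], [0, 0, 0, 0, 0, 14, -0.4], [0, 0, 0, 0, 0, 9, -0.4], [0, 0, 0, 0, 0, 6, -0.4], [0, 0, 0, 0, 0, 3, -0.4], [0, 0, 0, 0, 0, 0, -0.4], [0, 0, 0, 0, 0, 0, -0.4]]], newtons=60)

```text
t: 11.62
ee_pos: [0.5442, 0.038, 0.1872]
tool_rot: [2.269, 2.172, 0.001]
ft_force: [0.6, -0.6, 0.6]
grip_width: 0.0599
gripper_force: 0.0
```

>>> send_rows(increments=[[[0, 0, 0, 0, 0, 0, 0.2], [0, 0, 0, 0, 0, 0, 0.4], [0, 0, 0, 0, 0, 0, 0.6], [0, 0, 0, 0, 0, 0, 0.8], [0, 0, 0, 0, 0, 0, 0.8], [0, 0, 0, 0, 0, 0, 0.8], [0, 0, 0, 0, 0, 0, 0.8], [0, 0, 0, 0, 0, 0, 0.8]]])

```text
t: 12.28
ee_pos: [0.5449, 0.038, 0.1875]
tool_rot: [2.268, 2.171, 0.003]
ft_force: [3.4, -1.0, 4.8]
grip_width: 0.0171
gripper_force: 60.3
```

>>> send_rows(increments=[[[0, 0, 0, 0, -5, 0, 0.8], [0, 0, 0, 0, -12, 0, 0.8], [0, 0, 0, 0, -15, 0, 0.8], [0, 0, 0, 0, -14, 0, 0.8], [0, 0, 0, 0, -9, 0, 0.8], [0, 0, 0, 0, -4, 0, 0.8], [0, 0, 0, 0, -1, 0, 0.8], [0, 0, 0, 0, 0, 0, 0.8], [0, 0, 0, 0, 0, 0, 0.8], [0, 0, 0, 0, 0, 0, 0.8], [0, 0, 0, 0, 0, 0, 0.8], [0, 0, 0, 0, 0, 0, 0.8], [0, 0, 0, 0, 0, 0, 0.8], [0, 0, 0, 0, 0, 0, 0.8], [0, 0, 0, 0, 0, 0, 0.8], [0, 0, 0, 0, 0, 0, 0.8]]])

```text
t: 13.62
ee_pos: [0.4878, 0.0405, 0.1875]
tool_rot: [2.266, 2.169, 0.01]
ft_force: [10.3, -1.1, -0.1]
grip_width: 0.0168
gripper_force: 59.6
```

Run:
```python
from h import *
from bench import env
S=env.camera("side");T=env.camera("top");s=env.get_state();print(s["t"],s["ee_pos"],s["grip_width"],s["gripper_force"],s["ft_force"])
for n,c in(("T",T),("S",S)):
  for b in blobs(c["frame"],(5,150,60),(17,255,255),(170,120,320,280),20): print(n,b[0],b[1],ray(c,*b[0],.125))
a=np.radians(-2.5);print("hopper",.6535-.135*np.sin(a),.0325+.135*np.cos(a))
J=S["frame"]
for b in blobs(J,(0,130,60),(4,255,255),(225,150,300,225),2)+blobs(J,(174,130,60),(180,255,255),(225,150,300,225),2): print("red",b[0],b[1],ray(S,*b[0],.134))
cv2.imwrite("pics/end.png",cv2.resize(np.hstack([T["frame"][100:250,150:300],J[150:300,180:330]]),None,fx=2.6,fy=2.6))
```

```text
13.7167 [0.48775054 0.04044662 0.18753968] 0.017017589169400656 59.582698345184326 [10.23742414 -1.43489603 -0.98323996]
T [196.31 149.5 ] [185 139  23  23 408] [0.65986455 0.17540245 0.125     ]
T [306.95 245.86] [305 241   6  13  21] [ 0.39433562 -0.12691674  0.125     ]
S [264.82 172.41] [262 169   7   7  34] [ 0.45263443 -0.07002544  0.125     ]
hopper 0.6593886172943203 0.16737150991355082
red [265.9 161.9] [265 160   3   5  10] [ 0.42574061 -0.10459557  0.134     ]
red [243.61 191.49] [237 187  15  13  70] [ 0.56204493 -0.01784461  0.134     ]
red [267.  163.5] [267 163   1   2   2] [ 0.42756247 -0.09543319  0.134     ]
red [251. 188.] [251 187   1   3   3] [ 0.53524263 -0.01950051  0.134     ]
red [240.2 189.8] [239 189   3   3   5] [ 0.56650517 -0.03008866  0.134     ]
red [243.5 191. ] [243 191   2   1   2] [ 0.56115588 -0.01994808  0.134     ]
red [247.5 191. ] [247 191   2   1   2] [ 0.55124497 -0.013421    0.134     ]
red [240.   194.67] [239 193   3   5   6] [ 0.57836639 -0.01131578  0.134     ]
```

View pics/end.png

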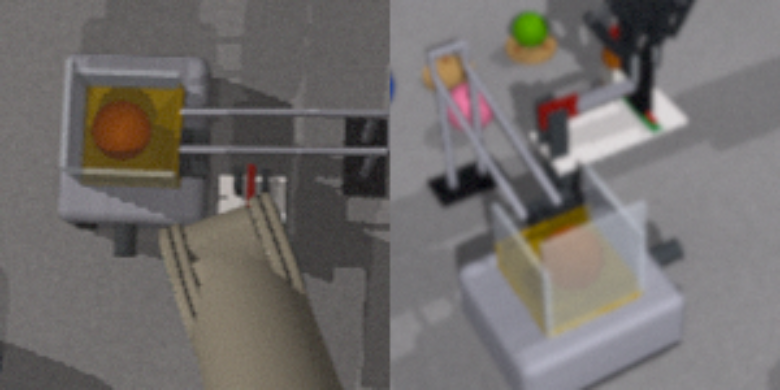

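The orange lies in the hopper (top crop 120,128) and the pointer is at the near edge of the green band. The pull is about 57 mm, so I add 3 mm to centre it.

>>> send_rows(increments=[[[0, 0, 0, 0, -2, 0, 0.8], [0, 0, 0, 0, -1, 0, 0.8], [0, 0, 0, 0, 0, 0, 0.8], [0, 0, 0, 0, 0, 0, 0.8], [0, 0, 0, 0, 0, 0, 0.8], [0, 0, 0, 0, 0, 0, 0.8], [0, 0, 0, 0, 0, 0, 0.8], [0, 0, 0, 0, 0, 0, 0.8]]])

```text
t: 14.38
ee_pos: [0.4849, 0.0406, 0.1875]
tool_rot: [2.266, 2.169, 0.01]
ft_force: [10.8, -1.3, -1.9]
grip_width: 0.0173
gripper_force: 59.6
```

Run:
```python
from h import *
from bench import env
S=env.camera("side");T=env.camera("top");s=env.get_state();print(s["t"],s["ee_pos"],s["gripper_force"],s["ft_force"])
for b in blobs(T["frame"],(5,150,60),(17,255,255),(170,120,230,180),20): print(b[0],ray(T,*b[0],.125))
cv2.imwrite("pics/end2.png",cv2.resize(S["frame"][160:220,240:310],None,fx=8,fy=8,interpolation=cv2.INTER_CUBIC))
for k in(-.177,-.170,-.163,-.11-.06):
    for y in(.02,.03):
        a=np.radians(-2.5);p=np.array([.6535+k*np.cos(a)-y*np.sin(a),.0325+k*np.sin(a)+y*np.cos(a),.131]);q=S["R"]@p+S["t"];print(k,y,((S["fx"]*q[0]/q[2]+S["cx"]-240)*8).round(),((S["fy"]*q[1]/q[2]+S["cy"]-160)*8).round())
```

```text
14.4833 [0.48490589 0.04058886 0.18753036] 59.581119418144226 [10.43904633 -1.17213745  0.01415104]
[199.44 149.76] [0.65910056 0.16673236 0.125     ]
-0.177 0.02 337.0 291.0
-0.177 0.03 352.0 307.0
-0.17 0.02 321.0 298.0
-0.17 0.03 336.0 313.0
-0.163 0.02 305.0 304.0
-0.163 0.03 320.0 320.0
-0.16999999999999998 0.02 321.0 298.0
-0.16999999999999998 0.03 336.0 313.0
```

View pics/end2.png

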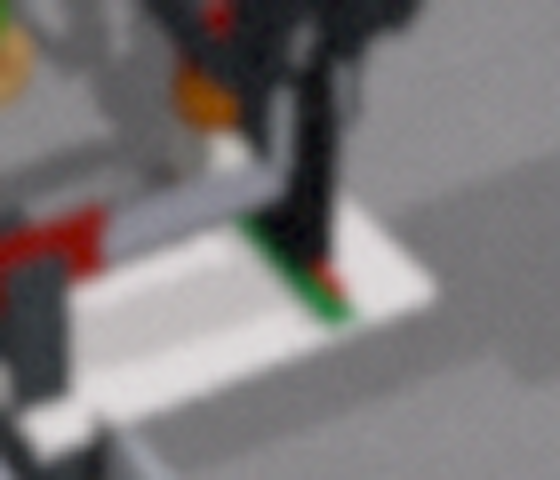

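The pointer tip at crop (330,278) sits about 11 mm above the tongue. Projected down to the tongue it lands at about (330,303), which is mid-band. The TCP travel of 60 mm agrees, and the orange is within 1 mm of the hopper middle. I'm handing in.

```bash
python3 -c "
from bench import env
print(env.close_job())"
```

```text
the job is handed in; nothing more can be done
None
```

I handed the job in with the orange in the hopper, about 1 mm from its middle by camera. The gripper was still holding the gate handle at about 60 mm of pull with a 60 N grip. No verdict came back from the judge.

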